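Put the spare radio batteries on charge

ROBOT

A 6-joint arm with a two-finger parallel gripper is mounted at the origin on the work surface. World frame = base frame: x ahead of the robot, y to its left, z up, the work surface at z = 0. Lengths are in m, angles in rad, forces in N, time in s.
With the tool pointing down it reaches from about 0.275 to 0.775 m from the base axis. Payload 14.6 kg.
Tool frame: the origin (TCP) lies midway between the tips of the shut fingers; the grasp point (between the pads) lies 19 mm behind it; z points along the fingers, x is the direction in which the jaws open and shut, and the axes are right-handed (so a half turn about z gives the same grasp; the last joint's range is limited). The gripper opens to 85 mm and grips with 20 to 120 N. Pads are 22 mm wide; open, the fingers measure 114 mm over their backs; the gripper's body (76 mm by 85 mm) begins 54 mm behind the grasp point. The pads swing forward as they close: fully open they stand 13 mm farther back than shut.
Start: joints at [1.015, 0.263, -0.048, 1.259, 0, 1.415], TCP at [0.205, 0.483, 0.202] pointing down, gripper open.
Joint ranges: [-2.65, 2.65], [-0.89, 1.7], [-1.18, 1.37], [-2.13, 2.11], [-1.35, 1.29], [-3.14, 3.14]. Speed limits (rad/s): [1.89, 1.89, 2.57, 2.79, 3.14, 3.14].

INTERFACE

Orientations are given as a unit quaternion [x, y, z, w].
In Python, from rig import env gives the robot as it stands. Calls block until the motion is done:
- env.move_ptp(position, orientation): joint-space move of the TCP to a pose.
- env.move_straight(position, attitude=None, speed=0.15): straight line of the TCP; attitude=None keeps the orientation; speed is the mean speed in m/s.
- env.set_joints(angles): joint-space move.
- env.open_gripper() and env.close(force=None): open the fingers fully, or close them until they stop; force is the grip in N (None keeps the last).
- env.sleep(seconds).
- env.solve_ik(position, orientation): joint angles nearest the present ones, or None.
- env.get_state(): the state.
- env.get_image(name): name is "scene" or "top" or "wrist"; returns a dict with "pixels" (400x640x3 uint8, red, green, blue), "K" (3x3 intrinsics, pixels), "k1" (the pictures are not rectified: a ray, as slopes to the right and down, at radius r is drawn at 1 + k1 r^2 times it, then the intrinsics apply), "R" (3x3) and "t" (3): a world point X has camera coordinates R X + t. Camera axes: x right, y down, z forward; pixel columns grow to the right and rows downward; lengths in m; the calibration is good to about 2 mm. A picture is of the moment at which its call begins. There is no depth.
A pose or a line that the arm cannot do raises env.PlanningError and nothing moves.
- env.hand_in(): hands the job in, once; it reports no verdict.
Trained networks look in the newest picture that a camera, given by its name, has taken for a name from the list of things; names that differ only in an ending like _2 or _b are one class to them, and where a whole thing is asked for, a point or a joint stands for the part that bears it (a point fixed in the world has none). Each returns a list of dicts, best first, with "score" (0 to 1); they miss things now and then, are a little off and sometimes report something else, mostly with a low value. They report only what shows in the picture. A call takes as long as a camera call. They do not tell look-alikes from the thing itself.
- env.recognise(label, camera): "point" ([x, y, z] in m, in world coordinates, good to about 4 mm: the middle of the surface that is visible of it).
- env.masks_of(label, camera): "pixels" (400x640 bool, what is visible of it).
The state is a dict: "clock": time; "joint_pos": joint angles; "dq": joint speeds; "effort": joint torques, N m; "tcp_pos": TCP position; "tool_rot": TCP orientation; "wrist_force": force on the tool from outside, world axes, zero at the start; "ft_torque": the same for the moment, N m; "grip_width": opening from 0.0 (shut) to 1.0 (fully open).
Only numpy, scipy, OpenCV 4.12 (cv2) and the standard library are available. Lean on these libraries where they do the work, as an engineer would, in place of code of your own. Each camera call takes 0.05 s, during which the arm holds its last target. There are 200 camera calls.

TASK

Put the four black battery packs of the handheld radios on charge: set each one gently, label up as it lies now, into the charging pad whose recess has its own shape and size, flat on the recess floor inside the rim. The small pack has been left on the large pack's pad, so it has to go to its own pad before the large one can be set down. Leave the hand microphone and the plug-in supply where they are, and do not drop any pack.

Things in the scene. Friction and masses are not known exactly. Their poses are not given: they have to be found in the camera images.
- pack_long: The long narrow battery pack: loose black plastic block with a paper label on top, 112 long (its x) x 34 wide (its y) x 28 high mm, about 180 g. Origin: centre of its underside; z up. At the start it lies flat on the bench.
- pack_broad: The large broad battery pack: loose black plastic block with a paper label on top, 96 long (its x) x 62 wide (its y) x 28 high mm, about 260 g. Origin: centre of its underside; z up. At the start it lies flat on the bench.
- pack_square: The square battery pack: loose black plastic block with a paper label on top, 60 long (its x) x 60 wide (its y) x 28 high mm, about 160 g. Origin: centre of its underside; z up. At the start it lies flat on the bench.
- pack_small: The small battery pack: loose black plastic block with a paper label on top, 58 long (its x) x 34 wide (its y) x 28 high mm, about 100 g. Origin: centre of its underside; z up. At the start it sits wrongly on the large broad charging pad.
- pad_long: The charging pad for the long narrow pack: fixed grey plate with a thin white rim, recess 128 (its x) x 50 (its y) mm inside the rim, that is 8 mm larger on each side than the pack. Rim 3 mm thick, outside 134 x 56 mm. Origin: centre of its underside, on the bench; the recess floor is 12 mm and the rim's top 16 mm above it. A black tab with a green lamp, 14 mm long, 12 mm high, sticks out at its +x end. Does not move.
- pad_broad: The charging pad for the large broad pack: fixed grey plate with a thin white rim, recess 112 (its x) x 78 (its y) mm inside the rim, that is 8 mm larger on each side than the pack. Rim 3 mm thick, outside 118 x 84 mm. Origin: centre of its underside, on the bench; the recess floor is 12 mm and the rim's top 16 mm above it. A black tab with a green lamp, 14 mm long, 12 mm high, sticks out at its +x end. Does not move.
- pad_square: The charging pad for the square pack: fixed grey plate with a thin white rim, recess 76 (its x) x 76 (its y) mm inside the rim, that is 8 mm larger on each side than the pack. Rim 3 mm thick, outside 82 x 82 mm. Origin: centre of its underside, on the bench; the recess floor is 12 mm and the rim's top 16 mm above it. A black tab with a green lamp, 14 mm long, 12 mm high, sticks out at its +x end. Does not move.
- pad_small: The charging pad for the small pack: fixed grey plate with a thin white rim, recess 74 (its x) x 50 (its y) mm inside the rim, that is 8 mm larger on each side than the pack. Rim 3 mm thick, outside 80 x 56 mm. Origin: centre of its underside, on the bench; the recess floor is 12 mm and the rim's top 16 mm above it. A black tab with a green lamp, 14 mm long, 12 mm high, sticks out at its +x end. Does not move.
- radio_mic: Hand microphone, not a battery: loose black plastic, round grille and white keys on top, 98 x 58 (over the side key) x 32 mm high. Origin: centre of its underside. To be left alone.
- plug_supply: Plug-in power supply, not a battery: loose white plastic block 72 x 46 x 30 mm high with two brass prongs 18 mm long at its +x end. Origin: centre of its underside. To be left alone.
Not all that is in view belongs to the job. What is shaped like the pad_long but blue is not meant.

How it is judged:
At the end, for the whole second after the job is handed in: Each of the four packs lies still and label up (tilt under 0.06 rad) in the pad of its own size: centre within 12 mm of the pad's centre, underside less than 2.5 mm above the recess floor, long side within 0.3 rad of the recess's, either way round (the square one in any of its four ways) (horizontal distance between pack_long and pad_long below 0.012 m and z of pack_long in the frame of pad_long below 0.0145 m and angle between each of pack_long, pack_broad, pack_square, pack_small's own z axis and vertical below 0.06 rad and angle between the x axis of pack_long and the x axis of pad_long, either way round below 0.3 rad and linear speed of each of pack_long, pack_broad, pack_square, pack_small below 0.02 m/s and horizontal distance between pack_broad and pad_broad below 0.012 m and z of pack_broad in the frame of pad_broad below 0.0145 m and angle between the x axis of pack_broad and the x axis of pad_broad, either way round below 0.3 rad and horizontal distance between pack_square and pad_square below 0.012 m and z of pack_square in the frame of pad_square below 0.0145 m and (angle between the x axis of pack_square and the x axis of pad_square, either way round below 0.3 rad or angle between the x axis of pack_square and the y axis of pad_square, either way round below 0.3 rad) and horizontal distance between pack_small and pad_small below 0.012 m and z of pack_small in the frame of pad_small below 0.0145 m and angle between the x axis of pack_small and the x axis of pad_small, either way round below 0.3 rad); the robot touches nothing.
It fails at once if the hand microphone is shifted by more than 30 mm (distance of radio_mic from where it was at the start of the episode above 0.03 m).
It fails at once if the plug-in supply is shifted by more than 30 mm (distance of plug_supply from where it was at the start of the episode above 0.03 m).
It fails at once if a pack is dropped or knocked (moves faster than 0.7 m/s with no finger on it) ((linear speed of pack_long above 0.7 m/s and contact force between pack_long and the fingers below 0.05 N) or (linear speed of pack_broad above 0.7 m/s and contact force between pack_broad and the fingers below 0.05 N) or (linear speed of pack_square above 0.7 m/s and contact force between pack_square and the fingers below 0.05 N) or (linear speed of pack_small above 0.7 m/s and contact force between pack_small and the fingers below 0.05 N)).
It also fails if it takes over 115 s, if anything falls off the work surface, if the arm or the gripper's body presses on something with over 40 N, if the wrist force passes 120 N, or if a joint passes its speed limit or range.

## Working session

There is one attempt and no reset: what is moved stays moved. The work goes in short steps, each a Python script; the robot and the scene stay as the last script left them, time stands still between calls to the robot, and variables do not carry over. Pictures are saved under pics/ and viewed, about 12 in all and at most 16, crops included, and the job is handed in when it is done.

```bash
mkdir -p pics; ls
python3 - <<'E'
from rig import env
import cv2
for n in("top","scene"):
    i=env.get_image(n); cv2.imwrite(f"pics/{n}0.png",i["pixels"][:,:,::-1])
    print(n,i["K"],i["k1"],i["R"],i["t"])
    if n=="top":
        for l in "pack_long pack_broad pack_square pack_small pad_long pad_broad pad_square pad_small radio_mic plug_supply".split():
            print(l,[(round(d["score"],2),[round(float(v),3) for v in d["point"]]) for d in env.recognise(l,"top")])
print(env.get_state())
E
```

```text
pics
top [[364.80891188   0.         324.83193459]
 [  0.         364.80891188 198.269983  ]
 [  0.           0.           1.        ]] 0.00586927177041717 [[ 0.00599905 -0.99997288  0.00427245]
 [-0.99531615 -0.00638326 -0.09646247]
 [ 0.09648713 -0.00367375 -0.99532745]] [0.03679163 0.45439244 1.082694  ]
pack_long [(0.87, [0.496, -0.426, 0.027])]
pack_broad []
pack_square [(0.59, [0.655, 0.111, 0.028])]
pack_small [(0.76, [0.447, 0.111, 0.036])]
pad_long [(0.74, [0.224, 0.33, 0.007]), (0.71, [0.319, 0.5, 0.013]), (0.55, [0.597, 0.266, 0.011])]
pad_broad [(0.68, [0.467, 0.112, 0.011]), (0.64, [0.445, 0.109, 0.038])]
pad_square [(0.81, [0.453, -0.109, 0.015])]
pad_small [(0.57, [0.386, 0.272, 0.016])]
radio_mic [(0.96, [0.58, -0.262, 0.031])]
plug_supply [(0.93, [0.661, -0.083, 0.033]), (0.46, [0.592, 0.264, 0.007])]
scene [[484.98584485   0.         324.44335194]
 [  0.         484.98584485 196.69948011]
 [  0.           0.           1.        ]] -0.07437168738803117 [[-0.70318922  0.71098529  0.00498274]
 [ 0.43828151  0.43897261 -0.78435474]
 [-0.55985197 -0.54936596 -0.62029252]] [ 0.2806604  -0.17497436  1.59368419]
{'clock': 0.6, 'joint_pos': array([ 1.01469905e+00,  2.63092297e-01, -4.83099730e-02,  1.25937477e+00,
        1.37232843e-05,  1.41554178e+00]), 'dq': array([-2.56877731e-03,  1.52851341e-03,  2.37192548e-05,  1.04994022e-04,
        1.28692382e-03, -1.08082008e-03]), 'effort': array([-1.70145693e-03, -6.37187576e+01,  3.84675622e+01,  1.11078280e-03,
       -2.41406806e-04, -2.55778332e-05]), 'tcp_pos': array([0.20483597, 0.48340175, 0.20157861]), 'tool_rot': array([ 8.33724898e-01,  5.52180039e-01,  5.90837651e-06, -1.02556042e-05]), 'wrist_force': array([ 0.36861866,  0.39980508, -0.58764319]), 'ft_torque': array([ 0.02611799, -0.06125209,  0.06084494]), 'grip_width': 1.002446668865328}
```

View pics/top0.png

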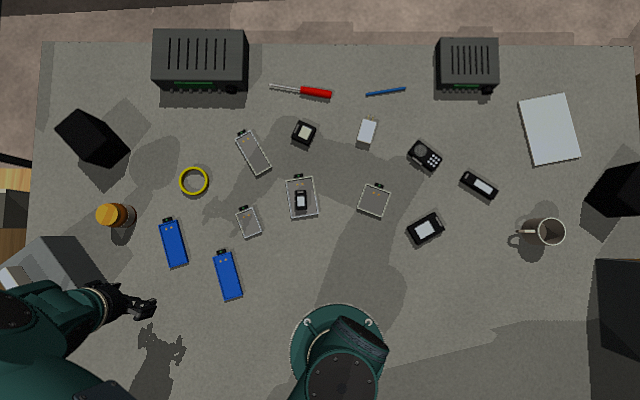

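View pics/scene0.png

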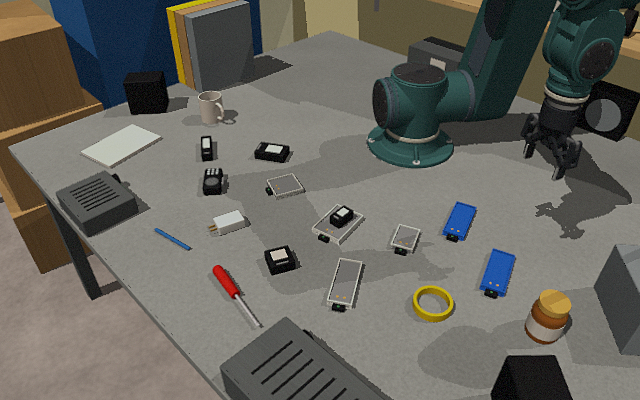

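The top view shows: long pack at (479,185), broad pack (425,229), square pack (304,132), small pack (301,200) on the broad pad (302,197). pad_long is at (253,153), pad_small at (249,221) and pad_square at (374,200). The scene view agrees, and the two blue pads are decoys.

Next I'll fit each known shape to its mask in both cameras.

```bash
cat > h.py <<'E'
import numpy as np, cv2
from scipy.optimize import minimize
from rig import env
PACK=dict(pack_long=(112,34),pack_broad=(96,62),pack_square=(60,60),pack_small=(58,34))
PAD=dict(pad_long=(134,56),pad_broad=(118,84),pad_square=(82,82),pad_small=(80,56))
def project(P,c):
    X=P@c["R"].T+c["t"]; s=X[:,:2]/X[:,2:]; s=s*(1+c["k1"]*(s**2).sum(1,keepdims=True))
    return s*[c["K"][0,0],c["K"][1,1]]+[c["K"][0,2],c["K"][1,2]]
def box(x0,x1,w,z0,z1): return np.array([(x,y,z) for x in(x0,x1) for y in(-w/2,w/2) for z in(z0,z1)])/1000.
def model(l,base=0):
    if l in PACK: a,b=PACK[l]; return box(-a/2,a/2,b,base,base+28)
    a,b=PAD[l]; return np.vstack([box(-a/2,a/2,b,0,16),box(a/2,a/2+14,16,0,12)])
def place(M,p):
    c,s=np.cos(p[2]),np.sin(p[2]); return M@np.array([[c,-s,0],[s,c,0],[0,0,1]]).T+[p[0],p[1],0]
def fit(l,xy,masks,base=0,yaws=None):
    """masks: list of (cam,mask); maximise overlap of projected hull with the mask's hull"""
    M=model(l,base); S=4; T=[]
    for c,m in masks:
        n,lab,st,_=cv2.connectedComponentsWithStats(m.astype(np.uint8))
        pts=np.argwhere(m)[:,::-1].astype(float)
        corners=np.vstack([pts+d for d in((-.5,-.5),(.5,-.5),(.5,.5),(-.5,.5))]).astype(np.float32)
        T.append((c,cv2.convexHull(corners)))
    def cost(q):
        p=[q[0]/100,q[1]/100,q[2]/10]; o=0
        for c,h in T:
            g=cv2.convexHull(project(place(M,p),c).astype(np.float32))
            i=cv2.intersectConvexConvex(g,h)[0]; o+=1-i/(cv2.contourArea(g)+cv2.contourArea(h)-i)
        return o/len(T)
    best=None
    for y in (yaws if yaws is not None else np.arange(-np.pi,np.pi if l in PAD else -.01,np.pi/6)):
        s=np.array([xy[0]*100,xy[1]*100,y*10])
        r=minimize(cost,s,method="Nelder-Mead",options=dict(initial_simplex=np.vstack([s]+[s+d for d in([1,0,0],[0,1,0],[0,0,2.])]),xatol=.002,fatol=1e-4))
        if best is None or r.fun<best.fun: best=r
    q=best.x; return np.array([q[0]/100,q[1]/100,q[2]/10]),1-best.fun
def pick_mask(l,cam,P):
    """mask of class l in newest picture of cam whose centre is nearest to world point P"""
    c=CAM[cam]; uv=project(np.array([P]),c)[0]
    L=[(np.hypot(*(np.argwhere(d["pixels"])[:,::-1].mean(0)-uv)),d["score"],d["pixels"]) for d in env.masks_of(l,cam) if d["pixels"].any()]
    L.sort(key=lambda a:a[0]); return L[0] if L and L[0][0]<14 else None
CAM={}
def look(cam): CAM[cam]=env.get_image(cam); return CAM[cam]
E
python3 - <<'E'
from h import *
import json
look("top");look("scene")
G=dict(pack_long=(.496,-.426),pack_broad=(.385,-.275),pack_square=(.655,.111),pack_small=(.447,.111),pad_long=(.597,.266),pad_broad=(.467,.112),pad_square=(.453,-.109),pad_small=(.386,.272))
out={}
for l,xy in G.items():
    b=12 if l=="pack_small" else 0; z=.02+b/1000 if l in PACK else .012
    ms={}
    for cam in("top","scene"):
        m=pick_mask(l,cam,(*xy,z))
        if m is None: print(l,cam,"none"); continue
        ms[cam]=(CAM[cam],m[2])
        p,i=fit(l,xy,[ms[cam]],b); print(l,cam,p.round(4),round(i,3),"score",round(m[1],2),"px",round(m[0],1),m[2].sum())
    if ms:
        p,i=fit(l,xy,list(ms.values()),b); print(l,"both",p.round(4),round(i,3)); out[l]=p.tolist()
json.dump(out,open("est.json","w")); print(env.get_state()["clock"])
E
```

```text
pack_long top [ 0.498  -0.4308  1.0194] 0.947 score 0.66 px 1.2 496
pack_long scene [ 0.4975 -0.4338 -2.1804] 0.863 score 0.6 px 2.3 281
pack_long both [ 0.4987 -0.4314 -2.1688] 0.882
pack_broad top [ 0.3647 -0.2639 -4.1817] 0.95 score 0.75 px 8.0 699
pack_broad scene [ 0.3674 -0.2654 -4.1715] 0.947 score 0.84 px 6.3 581
pack_broad both [ 0.3658 -0.264  -1.0401] 0.938
pack_square top [ 0.6573  0.1097 -1.991 ] 0.894 score 0.85 px 0.6 446
pack_square scene [ 0.661   0.1064 -2.0369] 0.966 score 0.81 px 3.7 657
pack_square both [ 0.6605  0.1072 -3.5785] 0.898
pack_small top [ 0.4491  0.1141 -3.0938] 0.916 score 0.71 px 1.1 231
pack_small scene [ 0.4501  0.1106 -3.1265] 0.932 score 0.61 px 2.8 379
pack_small both [0.4494 0.1128 0.0514] 0.898
pad_long top [0.5937 0.2645 0.5413] 0.892 score 0.68 px 0.5 876
pad_long scene [0.5979 0.2626 0.5596] 0.947 score 0.7 px 3.8 1304
pad_long both [0.5963 0.2625 0.5558] 0.911
pad_broad top [0.457  0.1109 0.189 ] 0.939 score 0.57 px 2.0 857
pad_broad scene [0.4609 0.1099 0.1714] 0.961 score 0.65 px 4.6 863
pad_broad both [0.4589 0.1103 0.1576] 0.934
pad_square top [ 0.448  -0.1083 -0.3591] 0.958 score 0.83 px 0.5 764
pad_square scene [ 0.451  -0.1094 -0.3504] 0.917 score 0.84 px 1.3 707
pad_square both [ 0.4491 -0.1086 -0.3738] 0.93
pad_small top [0.3802 0.2719 0.3326] 0.927 score 0.67 px 0.9 560
pad_small scene [0.3826 0.2706 0.3709] 0.908 score 0.72 px 1.5 678
pad_small both [0.3811 0.2714 0.3435] 0.912
1.5
```

```bash
cat >> h.py <<'E'
import json
from scipy.spatial.transform import Rotation as Ro
def quat(yaw):
    """tool down, jaws closing across the pack's y"""
    a=yaw+np.pi/2; x=np.array([np.cos(a),np.sin(a),0]); z=np.array([0,0,-1.])
    return Ro.from_matrix(np.column_stack([x,np.cross(z,x),z])).as_quat()
def best_quat(pos,yaw,k=(0,np.pi)):
    o=[(abs(j[5]),i) for i in k for j in[env.solve_ik(pos,quat(yaw+i))] if j is not None]
    return quat(yaw+min(o)[1])
def est(): return json.load(open("est.json"))
def save(**k): e=est(); e.update({a:list(map(float,b)) for a,b in k.items()}); json.dump(e,open("est.json","w"))
def wristfit(l,base=0):
    e=est()[l]; m=pick_mask_any(l,(e[0],e[1],.012+base/1000))
    if m is None: print(l,"no wrist mask"); return None
    p,i=fit(l,e[:2],[(CAM["wrist"],m)],base,[e[2]]); print(l,p.round(4),"iou",round(i,3),"delta mm",((p-e)[:2]*1000).round(1),round(p[2]-e[2],3)); return p
def pick_mask_any(l,P):
    uv=project(np.array([P]),CAM["wrist"])[0]
    L=[(np.hypot(*(np.argwhere(d["pixels"])[:,::-1].mean(0)-uv)),d["pixels"]) for d in env.masks_of(l,"wrist") if d["pixels"].any()]
    L.sort(key=lambda a:a[0]); return L[0][1] if L and L[0][0]<60 else None
E
python3 - <<'E'
from h import *
e=est(); x,y,a=e["pack_small"]
p=[x-.0,y,.25]; env.move_ptp(p,best_quat(p,a))
w=look("wrist"); cv2.imwrite("pics/w1.png",w["pixels"][:,:,::-1])
s=env.get_state(); C=-w["R"].T@w["t"]; print("cam",C,"tcp",s["tcp_pos"],s["clock"],s["joint_pos"].round(2)); print(w["R"].round(2),w["K"][0,0],w["k1"])
wristfit("pack_small",12); wristfit("pad_broad")
E
```

```text
cam [0.37503239 0.10867646 0.42296823] tcp [0.44928196 0.11347951 0.24994259] 3.1917 [ 0.07  0.15 -0.07  1.35  0.    0.02]
[[-0.05  1.    0.  ]
 [ 0.95  0.05  0.29]
 [ 0.29  0.02 -0.96]] 297.04079159984906 -0.031802629873652954
pack_small [0.4513 0.1116 0.063 ] iou 0.98 delta mm [ 1.8 -1.2] 0.012
pad_broad no wrist mask
```

View pics/w1.png

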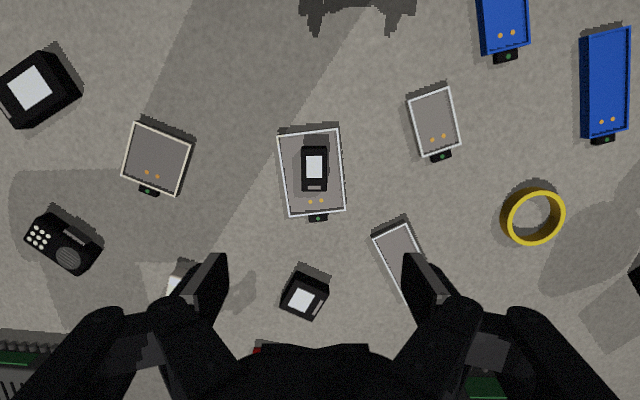

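The wrist view shows the small pack at (314,170) on the broad pad (311,170), pad_small at (434,121) and pad_square at (158,158), all clear. I'll refine those from here, then pick the small pack.

Run:
```python
from h import *
for k in range(2):
    look("wrist")
    for l,b in(("pack_small",12),("pad_broad",0),("pad_square",0),("pad_small",0),("pack_square",0)): wristfit(l,b)
```

```text
pack_small [0.451  0.1117 0.0565] iou 0.974 delta mm [ 1.5 -1.1] 0.005
pad_broad [0.461  0.1095 0.1639] iou 0.98 delta mm [ 2.1 -0.8] 0.006
pad_square [ 0.4517 -0.1088 -0.3583] iou 0.978 delta mm [ 2.5 -0.2] 0.016
pad_small [0.3823 0.2707 0.4041] iou 0.957 delta mm [ 1.2 -0.7] 0.061
pack_square [ 0.6603  0.1064 -3.5588] iou 0.978 delta mm [-0.2 -0.8] 0.02
pack_small [0.4515 0.1117 0.0471] iou 0.973 delta mm [ 2.  -1.1] -0.004
pad_broad [0.4603 0.109  0.1621] iou 0.947 delta mm [ 1.4 -1.3] 0.004
pad_square [ 0.452  -0.1091 -0.3576] iou 0.978 delta mm [ 2.9 -0.5] 0.016
pad_small [0.3821 0.27   0.4141] iou 0.94 delta mm [ 1.  -1.3] 0.071
pack_square [ 0.6601  0.1073 -3.5973] iou 0.945 delta mm [-0.5  0.1] -0.019
```

```bash
cat >> h.py <<'E'
UP=.13
def grasp(l,base,h,force=50):
    x,y,a=est()[l]; q=best_quat([x,y,UP],a)
    env.open_gripper(); env.move_ptp([x,y,UP],q); env.move_straight([x,y,base+h+.02],speed=.12); env.move_straight([x,y,base+h],speed=.04)
    print(l,"F before close",env.get_state()["wrist_force"].round(1)); env.close(force)
    env.move_straight([x,y,base+h+.015],speed=.05); env.move_straight([x,y,UP],speed=.12)
    s=env.get_state(); print("lifted width",s["grip_width"]*85,"Fz",s["wrist_force"].round(2),"t",s["clock"])
def put(l,h,k=(0,np.pi)):
    x,y,a=est()[l]; q=best_quat([x,y,UP],a,k)
    env.move_ptp([x,y,UP],q); env.move_straight([x,y,.012+h+.012],speed=.1); env.move_straight([x,y,.012+h+.003],speed=.03); env.sleep(.2)
    f0=env.get_state()["wrist_force"][2]; z=.012+h+.003
    while z>.012+h-.003:
        z-=.0005; env.move_straight([x,y,z],speed=.02); f=env.get_state()["wrist_force"][2]
        if f-f0>2.5: break
    print("contact at",round((z-.012-h)*1000,1),"mm dF",round(f-f0,1)); env.open_gripper(); env.sleep(.1)
    env.move_straight([x,y,UP],speed=.15); print("put",l,env.get_state()["clock"])
E
python3 - <<'E'
from h import *
save(pack_small=(.4512,.1117,.052),pad_broad=(.4608,.1095,.163),pad_square=(.4516,-.109,-.358),pad_small=(.3822,.2705,.39),pack_square=(.6602,.107,-.437))
grasp("pack_small",.012,.006)
w=look("wrist"); cv2.imwrite("pics/w2.png",w["pixels"][:,:,::-1])
E
```

```text
pack_small F before close [-0.4 -0.9  0.5]
lifted width -0.09030632232796998 Fz [ 0.19 -0.12 -0.71] t 8.4
```

View pics/w2.png

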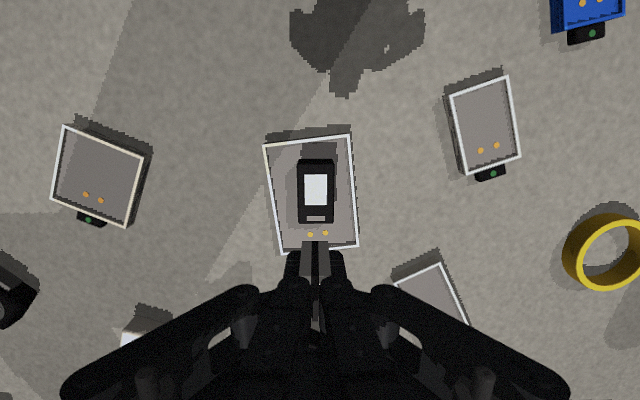

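The fingers shut empty. The pack still lies on the pad at about (315,190), so I'll measure whether it moved and regrasp lower, watching the grip width at each stage.

Run:
```python
from h import *
wristfit("pack_small",12); wristfit("pad_broad"); s=env.get_state()
# where do shut tips appear vs TCP and grasp point
T=Ro.from_quat(s["tool_rot"]).as_matrix(); 
for d in(0,-.019): print(d,project((s["tcp_pos"]+T[:,2]*d)[None],CAM["wrist"])[0].round(1))
print(s["tcp_pos"],env.get_state()["clock"])
```

```text
Traceback (most recent call last):
  File "h.py", line 54, in wristfit
    e=est()[l]; m=pick_mask_any(l,(e[0],e[1],.012+base/1000))
                  ~~~~~~~~~~~~~^^^^^^^^^^^^^^^^^^^^^^^^^^^^^^
  File "h.py", line 58, in pick_mask_any
    uv=project(np.array([P]),CAM["wrist"])[0]
                             ~~~^^^^^^^^^
KeyError: 'wrist'
```

Run:
```python
from h import *
look("wrist")
wristfit("pack_small",12); wristfit("pad_broad"); s=env.get_state()
T=Ro.from_quat(s["tool_rot"]).as_matrix(); 
for d in(0,-.019): print(d,project((s["tcp_pos"]+T[:,2]*d)[None],CAM["wrist"])[0].round(1))
print(s["tcp_pos"],env.get_state()["clock"])
```

```text
pack_small [0.4513 0.1119 0.0531] iou 0.975 delta mm [0.1 0.2] 0.001
pad_broad [0.4603 0.1094 0.1733] iou 0.94 delta mm [-0.5 -0.1] 0.01
0 [315.7 233. ]
-0.019 [315.8 246.3]
[0.45086042 0.11168524 0.12946761] 8.6
```

Run:
```python
from h import *
x,y,a=est()["pack_small"]; q=best_quat([x,y,UP],a)
S=lambda t:(lambda s:print(t,"w",round(s["grip_width"]*85,1),"z",s["tcp_pos"][2].round(4),"F",s["wrist_force"].round(1),"t",round(s["clock"],1)))(env.get_state())
env.open_gripper(); S("open"); env.move_straight([x,y,.04],speed=.15); env.move_straight([x,y,.016],speed=.05); S("down")
env.close(50); S("closed"); env.sleep(.3); S("closed+.3")
w=look("wrist"); cv2.imwrite("pics/w3.png",w["pixels"][:,:,::-1])
```

```text
open w 85.0 z 0.13 F [-0.3  0.3  0.4] t 9.4
down w 85.1 z 0.0159 F [-0.1 -0.2 -0.1] t 10.8
closed w -0.0 z 0.016 F [-0.5 -0.7  0. ] t 11.5
closed+.3 w -0.2 z 0.016 F [ 0.1 -0.8 -0.1] t 11.8
```

View pics/w3.png

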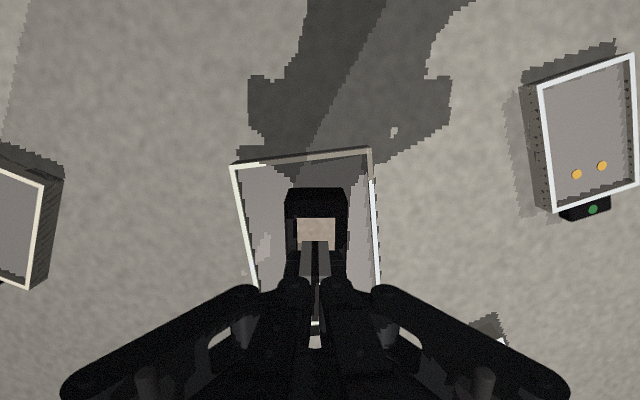

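The reading says shut, and the fingers appear over the label at (315,242) with the pack undisturbed. I'll check from the side with the scene camera.

Run:
```python
from h import *
c=look("scene"); s=env.get_state(); p=s["tcp_pos"]
P=np.array([p,p+[0,0,.019],p+[0,0,.024]]); uv=project(P,c); print(uv.round(1))
u,v=uv[0].astype(int); im=c["pixels"][v-70:v+50,u-80:u+80,::-1]; cv2.imwrite("pics/s3.png",cv2.resize(im,None,fx=5,fy=5,interpolation=cv2.INTER_CUBIC)); print(u-80,v-70)
```

```text
[[340.8 219.3]
 [341.  213.8]
 [341.1 212.3]]
260 149
```

View pics/s3.png

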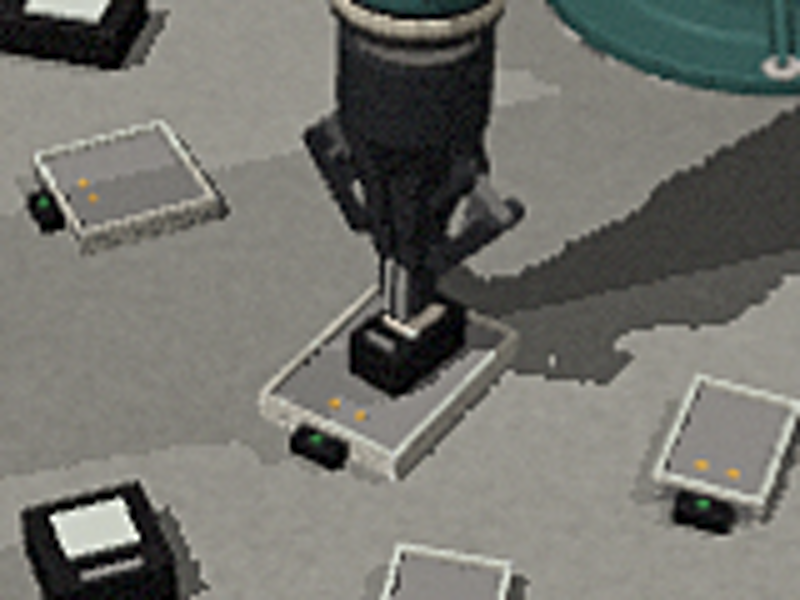

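The scene crop shows the shut tips just above the pack top, at crop (405,318), about 24 mm or more above the reported TCP. The tip offset therefore looks wrong. I'll measure it by touching the pack top gently with the shut fingers.

Run:
```python
from h import *
x,y,a=est()["pack_small"]; z=.016; f0=env.get_state()["wrist_force"][2]
while z>.0:
    z-=.001; env.move_straight([x,y,z],speed=.02); s=env.get_state(); f=s["wrist_force"][2]-f0
    if abs(f)>2: break
print("z",z,s["tcp_pos"],"dF",f,s["clock"])
env.move_straight([x,y,.06],speed=.15)
```

```text
z 0.009999999999999995 [0.45133039 0.11169725 0.01031739] dF 9.542072761634536 13.4333
```

The contact puts the true tips about 29.5 mm behind the reported TCP, so I'll apply that offset and regrasp.

```bash
sed -i 's/^UP=.13/D=.0295; UP=.10/; s/base+h/base+h-D/g; s/\.012+h/.012+h-D/g; s/(z-.012-h)/(z-.012-h+D)/' h.py
python3 - <<'E'
from h import *
grasp("pack_small",.012,.006)
w=look("wrist"); cv2.imwrite("pics/w4.png",w["pixels"][:,:,::-1])
E
grep -n "D" h.py | tail -8
```

```text
pack_small F before close [-0.2  0.  -0.9]
lifted width 33.14064212098498 Fz [-0.66  0.83 -1.33] t 18.5083
30:    for y in (yaws if yaws is not None else np.arange(-np.pi,np.pi if l in PAD else -.01,np.pi/6)):
61:D=.0295; UP=.10
64:    env.open_gripper(); env.move_ptp([x,y,UP],q); env.move_straight([x,y,base+h-D+.02],speed=.12); env.move_straight([x,y,base+h-D],speed=.04)
66:    env.move_straight([x,y,base+h-D+.015],speed=.05); env.move_straight([x,y,UP],speed=.12)
70:    env.move_ptp([x,y,UP],q); env.move_straight([x,y,.012+h-D+.012],speed=.1); env.move_straight([x,y,.012+h-D+.003],speed=.03); env.sleep(.2)
71:    f0=env.get_state()["wrist_force"][2]; z=.012+h-D+.003
72:    while z>.012+h-D-.003:
75:    print("contact at",round((z-.012-h+D)*1000,1),"mm dF",round(f-f0,1)); env.open_gripper(); env.sleep(.1)
```

View pics/w4.png

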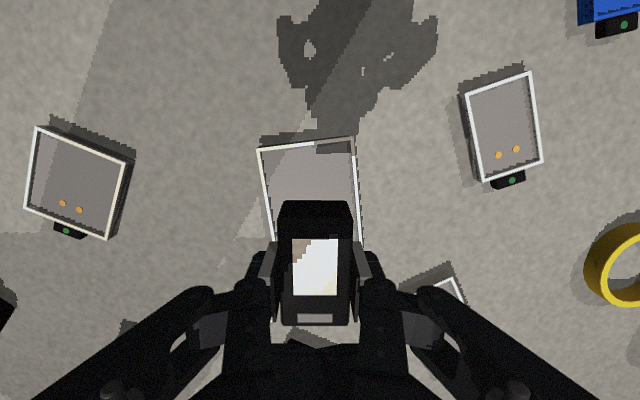

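The small pack is held level and central between the fingers at (315,260). Placing it now, then picking the broad pack.

Run:
```python
from h import *
put("pad_small",.006)
x,y,a=est()["pad_small"]
w=look("wrist"); cv2.imwrite("pics/w5.png",w["pixels"][:,:,::-1])
save(pack_small=(x,y,a)); wristfit("pack_small",12); wristfit("pad_small")
```

```text
contact at 0.0 mm dF 7.9
put pad_small 24.125
pack_small [0.3813 0.2695 0.392 ] iou 0.965 delta mm [-0.9 -1. ] 0.002
pad_small [0.3822 0.2697 0.383 ] iou 0.959 delta mm [-0.  -0.8] -0.007
```

View pics/w5.png

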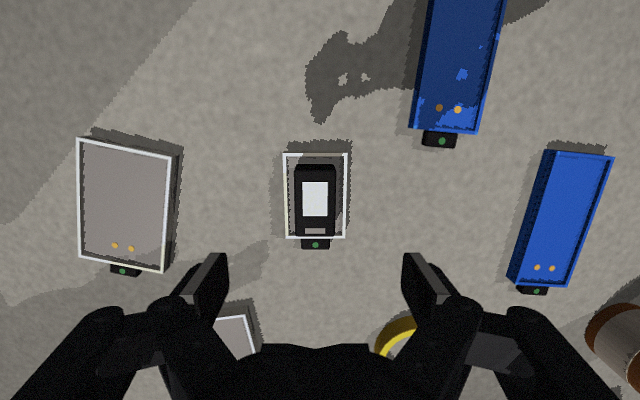

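The small pack sits in its recess at (315,200), within about 1 mm of centre. Next come broad and square, each refined from the wrist camera before grasping.

Run:
```python
from h import *
x,y,a=est()["pack_broad"]; p=[x,y,.2]; env.move_ptp(p,best_quat(p,a))
w=look("wrist")
P=wristfit("pack_broad"); L=wristfit("pack_long")
cv2.imwrite("pics/w6.png",w["pixels"][:,:,::-1])
if P is not None and np.abs(P[:2]-[x,y]).max()<.006: save(pack_broad=P)
grasp("pack_broad",0,.002)
w=look("wrist"); cv2.imwrite("pics/w7.png",w["pixels"][:,:,::-1])
```

```text
pack_broad [ 0.3668 -0.2649 -1.0475] iou 0.979 delta mm [ 1.1 -0.9] -0.007
pack_long [ 0.5007 -0.4313 -2.1478] iou 0.976 delta mm [2.  0.1] 0.021
pack_broad F before close [-0.1 -0.2 -0.5]
lifted width 60.16508335722971 Fz [-0.75 -0.09 -2.87] t 30.6917
```

View pics/w7.png

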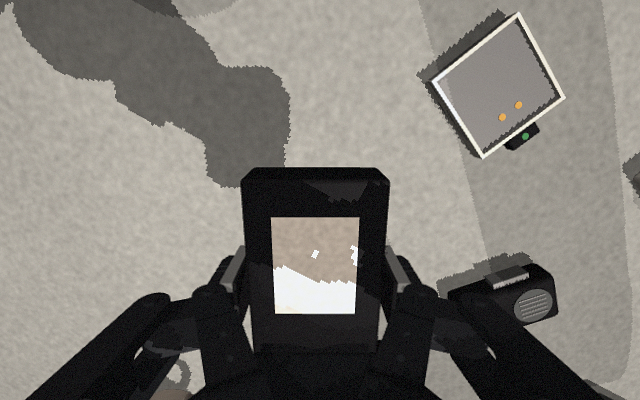

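The broad pack is held squarely at (315,260).

Run:
```python
from h import *
save(pack_long=(.5003,-.4313,-2.150))
put("pad_broad",.002); save(pack_broad=est()["pad_broad"])
look("wrist"); wristfit("pack_broad",12); wristfit("pad_broad")
x,y,a=est()["pack_square"]; p=[x,y,.17]; env.move_ptp(p,best_quat(p,a))
w=look("wrist"); cv2.imwrite("pics/w8.png",w["pixels"][:,:,::-1])
P=wristfit("pack_square"); wristfit("pad_long")
if P is not None and np.abs(P[:2]-[x,y]).max()<.006: save(pack_square=P)
grasp("pack_square",0,.002)
w=look("wrist"); cv2.imwrite("pics/w9.png",np.hstack([cv2.resize(i,(400,250)) for i in(cv2.imread("pics/w8.png"),w["pixels"][:,:,::-1])]))
```

```text
contact at 0.0 mm dF 11.8
put pad_broad 36.9
pack_broad [0.4614 0.1089 0.1627] iou 0.983 delta mm [ 0.6 -0.6] -0.0
pad_broad [0.4609 0.1094 0.1691] iou 0.973 delta mm [ 0.1 -0.1] 0.006
pack_square [ 0.6605  0.1063 -0.4392] iou 0.959 delta mm [ 0.3 -0.7] -0.002
pad_long [0.5968 0.2615 0.548 ] iou 0.949 delta mm [ 0.5 -0.9] -0.008
pack_square F before close [ 0.1 -0.  -0.6]
lifted width 58.725457970727476 Fz [-0.46 -0.09 -2.13] t 42.2583
```

View pics/w9.png

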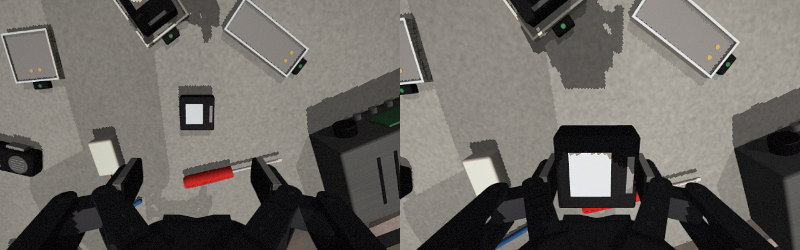

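The square pack is held well, and pad_long is fully visible. I'll place the square pack, then pick and place the long one.

Run:
```python
from h import *
save(pad_long=(.597,.262,.552))
put("pad_square",.002,(0,np.pi/2,np.pi,-np.pi/2)); save(pack_square=est()["pad_square"])
look("wrist"); wristfit("pack_square",12); wristfit("pad_square")
grasp("pack_long",0,.006)
w=look("wrist"); cv2.imwrite("pics/w10.png",w["pixels"][:,:,::-1])
```

```text
contact at 0.0 mm dF 12.7
put pad_square 48.1917
pack_square [ 0.4516 -0.1092 -0.3593] iou 0.974 delta mm [-0.  -0.2] -0.001
pad_square [ 0.4528 -0.1094 -0.3583] iou 0.981 delta mm [ 1.2 -0.4] -0.0
pack_long F before close [-0.8 -0.7  0.4]
lifted width 32.53223856290228 Fz [-0.17  0.09 -2.19] t 53.5083
```

View pics/w10.png

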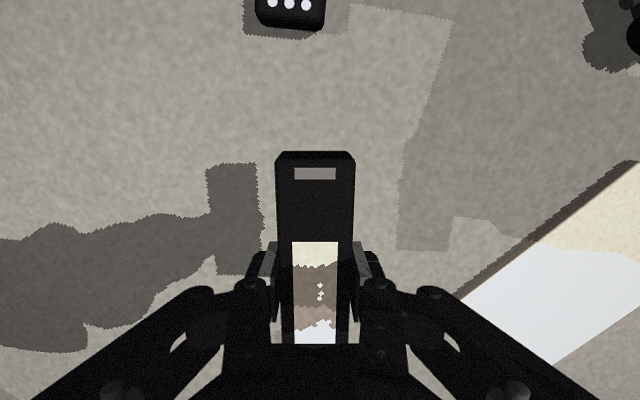

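The long pack is held centrally. Placing it, then a final check from all cameras.

Run:
```python
from h import *
put("pad_long",.006); save(pack_long=est()["pad_long"])
look("wrist"); wristfit("pack_long",12); wristfit("pad_long")
env.move_ptp([.45,0.45,.25],best_quat([.45,.45,.25],0))
t=look("top"); sc=look("scene")
for l in PACK:
    e=est()[l]
    for cam in("top","scene"):
        m=pick_mask(l,cam,(e[0],e[1],.032))
        if m is None: print(l,cam,"none"); continue
        p,i=fit(l,e[:2],[(CAM[cam],m[2])],12,[e[2]]); print(l,cam,"vs pad mm",((p-e)[:2]*1000).round(1),round(p[2]-e[2],2),"iou",round(i,3))
a=t["pixels"][80:280,200:480,::-1]; b=sc["pixels"][120:320,170:450,::-1]
cv2.imwrite("pics/end.png",np.vstack([cv2.resize(k,None,fx=2,fy=1.45*1.0,interpolation=cv2.INTER_CUBIC) if 0 else cv2.resize(k,(420,300),interpolation=cv2.INTER_CUBIC) for k in(a,b)]))
print(env.get_state()["clock"],env.get_state()["tcp_pos"])
for l in("radio_mic","plug_supply"): print(l,[d["point"] for d in env.recognise(l,"top")][:1])
```

```text
contact at 0.0 mm dF 6.2
put pad_long 60.8833
pack_long no wrist mask
pad_long [0.5975 0.2617 0.5491] iou 0.977 delta mm [ 0.5 -0.3] -0.003
pack_long top none
pack_long scene vs pad mm [0.6 0.4] -0.0 iou 0.954
pack_broad top vs pad mm [-2.4  1.3] -0.03 iou 0.948
pack_broad scene vs pad mm [0.3 0.3] 0.02 iou 0.954
pack_square top vs pad mm [-2.2  1.2] 0.06 iou 0.917
pack_square scene vs pad mm [-1.3 -0.7] -0.02 iou 0.924
pack_small top vs pad mm [-3.6  0.6] -0.04 iou 0.901
pack_small scene vs pad mm [-2.1 -0.6] -0.03 iou 0.926
62.625 [0.45012429 0.44986471 0.24994054]
radio_mic [[0.5855, -0.263, 0.0293]]
plug_supply [[0.6607, -0.0856, 0.0296]]
```

View pics/end.png

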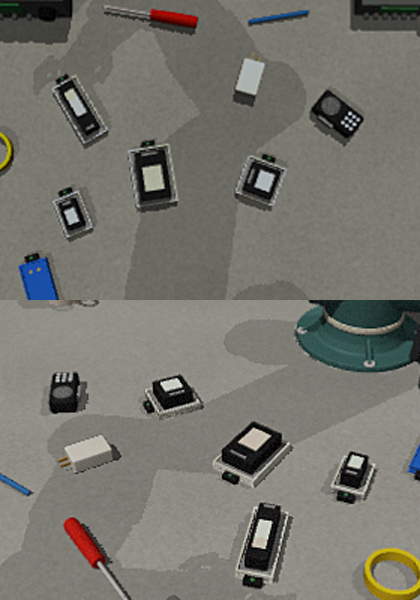

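All four packs lie inside their own rims in both views: long (80,108), broad (153,177), square (261,180) and small (72,213) in the top crop. The microphone and the supply have not moved noticeably, and the arm is clear.

```bash
python3 -c "
from rig import env
env.hand_in(); print(env.get_state()['clock'])"
```

```text
the job is handed in; nothing more can be done
the job is handed in; nothing more can be done
```

All four packs are in their own charging pads, and I handed the job in at about 63 s on the robot's clock (limit 115 s). The small pack went first to clear the large pad, then the broad, square and long packs. The call gave no verdict, as expected.

**Missed grasps:** My first two tries on the small pack closed on nothing and left it unmoved. The real fingertips sit about 29.5 mm behind the reported TCP. I measured this by touching the pack's top with the shut fingers (about 10 N) and corrected for it after that.

**Final checks:**
- **Position:** Small, broad and square came out within about 1.5 mm of their pad centres in the wrist camera, with angles within 0.01 rad. The scene camera gave up to 2.2 mm for these. The top camera disagreed a little, up to 3.7 mm, a bias it also showed at the start. All of this is well inside the 12 mm limit.
- **Height:** Each pack met resistance at the recess floor height before I released it (6 to 13 N).
- **Long pack:** The pack finder missed it in the wrist and top pictures, so its measured position rests on the scene camera alone (0.7 mm off centre). It also looks properly seated in the final picture.
- **Microphone and supply:** They moved by less than about 6 mm between the first and last pictures, which is within detector error.

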